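Free the jammed pusher of a cheese grater

ROBOT

A 6-joint arm with a two-finger parallel gripper is mounted at the origin on the work surface. World frame = base frame: x ahead of the robot, y to its left, z up, the work surface at z = 0. Lengths are in mm, angles in rad, forces in N, time in s.
With the tool pointing down it reaches from about 400 to 925 mm from the base axis. Payload 12.5 kg.
Tool frame: the origin (TCP) lies at the very end of the fingers, on their centre line; the grasp point (between the pads) lies 19 mm behind it (env.grasp_offset is the distance from the TCP to the grasp point, in mm); z points along the fingers, y is the direction in which the jaws open and shut (so a half turn about z gives the same grasp; the last joint's range is limited). The gripper opens to 95 mm and grips with 3 to 60 N. Pads are 20 mm wide; open, the fingers measure 119 mm over their backs; the gripper's body (75 mm by 180 mm) begins 59 mm behind the grasp point.
Start: joints at [1.062, 0.491, 1.559, -0, 1.092, -0.106], TCP at [244.983, 575.005, 214.661] pointing down, gripper open.
Joint ranges: [-3.1, 3.1], [-0.84, 2.19], [0.05, 2.79], [-1.13, 4.28], [0.06, 2.93], [-2.69, 2.69]. Speed limits (rad/s): [2.22, 2.22, 2.79, 3.14, 3.14, 3.14].

INTERFACE

Orientations are given as [roll, pitch, yaw] about the fixed x, y, z axes, in that order (R = Rz(yaw) Ry(pitch) Rx(roll)).
In Python, from cell import env gives the robot as it stands. The module is installed in compiled form; this text tells all that it offers.
- The arm moves only by the shell command python3 -m pendant 'ROWS'. ROWS is JSON, one flat list of numbers, 5 for each row, row after row: the shift along the tool's x, y, z as a fraction of full scale, then the turn about the tool's z as a fraction of full scale, then the gripper's target within -1 to 1 (shut at 1, half-way at 0, fully open at -1). In form: [x, y, z, turn, grip, x, y, z, turn, grip, ...]. A call has 1 to 10 rows; each row shifts and turns the commanded pose from where the row before left it, along the tool's axes as they then stand; what a row does not reach is not made up. Full scale, the value 1, is 0.4 m for a shift and 180 degrees for a turn. A row lasts 1/8 s, in which the tool goes at most 62.5 mm and 10.7 degrees, less where a joint would pass 70% of its speed; a pose out of reach is approached as far as the arm can. A call with a number of a shift or a turn outside -1 to 1 is refused whole. A call with a gripper value outside its range is refused whole. The fingers move at their own pace and stop on an object; the grip force is fixed at half the most. Time passes only in rows, so rows that do not move let the fingers close. It gives the time, the measured TCP pose, the force and the opening at its end, in the units of the state.
- env.state(): the state, without advancing time (a new reading comes with each control period).
- env.read_camera(name): name is "scene" or "top"; returns the picture (480x640x3 uint8, red, green, blue); there is no depth.
- env.camera_model(name): a dict with "fx", "fy", "cx", "cy" (pixels), "view" (4x4, takes a point from world to camera coordinates). Camera axes: x right, y down, z forward; pixel columns grow to the right and rows downward; lengths in mm; the calibration is good to about 2 mm. A picture is of the moment at which its call begins. camera_model takes no time and is no camera call.
- env.job_done(): hands the job in, once; it reports no verdict.
Trained networks look in the newest picture that a camera, given by its name, has taken for a name from the list of things; names that differ only in an ending like _2 or _b are one class to them, and where a whole thing is asked for, a point or a joint stands for the part that bears it (a point fixed in the world has none). Each returns a list of dicts, best first, with "confidence" (0 to 1); they miss things now and then, are a little off and sometimes report something else, mostly with a low value. They report only what shows in the picture. A call takes as long as a camera call. They do not tell look-alikes from the thing itself.
- env.masks_of(thing, camera): "region" (480x640 bool, what is visible of it).
- env.landmark_of(thing, camera): "xyz" ([x, y, z] in mm, in world coordinates, good to about 4 mm: a listed point, or the origin of a listed thing).
The state is a dict: "t": time; "joints": joint angles; "qvel": joint speeds; "tau": joint torques, N m; "eef_pos": TCP position; "tcp_rot": TCP orientation; "ft_force": force on the tool from outside, world axes, zero at the start; "moment": the same for the moment, N m; "opening": opening from 0.0 (shut) to 1.0 (fully open).
Only numpy, scipy, OpenCV 4.12 (cv2) and the standard library are available. Lean on these libraries where they do the work, as an engineer would, in place of code of your own. Each camera call takes 0.05 s, during which the arm holds its last target.

TASK

Fix the hand-cranked cheese grater to the counter by pressing its red suction lever down until it snaps over and stays down by itself. Then grip the jammed red pusher by its upright bar and work it loose gently: tilt it with the gripper from side to side along the bar's length, at least twice each way, easing it up a little with every swing until it is free of the hopper; never tug it straight up while it sticks, or the grater is torn off its rubber foot. Finish while holding the pusher upright in the gripper, just clear above the hopper's mouth and touching nothing else, with the lever still down and the other things on the counter left where they are.

Things in the scene. Friction and masses are not known exactly. Their poses are not given: they have to be found in the camera images.
- grater: cream-white rotary cheese grater, 250 mm tall, on a black rubber foot 132 mm across, fixed; origin under the foot's centre. -x: suction lever side; -y: outlet, a steel drum 68 mm across, axis 168 mm up, out to 85 mm; +y: crank, in y = 46 to 104 mm, up to 90 mm below the drum axis, free to turn. Housing reaches 43 mm either way in x. The hopper stands right above the origin
- hopper_mouth (a point): centre of the hopper's open mouth at rim level, 250 mm above the grater's origin, axes as the grater's. Opening 41 mm (x) by 52 mm (y), rim 61 by 72 mm over all
- tongues (a point): midway between the two sprung grey tongues in the hopper's end walls (y = +22 and -22 mm), 7 mm below the rim: the point to rock the pusher about. Each grips the shank with about 30 N and yields 2 mm at most. Pulled straight up the pusher needs 30 to 42 N to slide; while it rocks, the tongues' frictions cancel and little lift is needed (2 to 3 mm a swing)
- foot_stretch (a joint): how far the grater has been pulled up off its rubber foot (m), 0 at rest. It stays 0 until the net upward pull exceeds about 22 N, then stretches 2 mm for each further newton; more than 5 mm means torn off
- suction_lever (a joint): suction lever angle (rad): 0 = up (sprung, at rest), 0.62 = fully down. Pressing it takes up to about 7 N at the pad; past about 0.40 it snaps over centre and stays at 0.62 by itself
- lever_pivot (a point): pivot of the suction lever, at x = -55 mm, y = 0, z = 30 mm in the grater's frame; axes as the grater's. The lever points to -x, raised 0.70 rad above level when up, 0.08 rad when down
- lever_pad (a point): middle of the top face of the red ribbed pad (30 mm along the lever, 34 mm wide) at the suction lever's end; 105 mm from the pivot along the lever, 7 mm above its centre line
- pusher_grip (a point): grasp point on the red pusher's upright grip bar (14 mm thick in x, 44 mm long in y, 38 mm tall): 21 mm above the flange's top, 15 mm below the bar's top, 60 mm above the pusher's foot. Pusher about 90 g, axes in line with the grater's. Rock it about its x axis, the grip swinging along y: about 7 degrees (6 mm at the grip) each way; under 4 mm off centre does not count; room for 9 degrees
- pusher_foot (a point): centre of the underside of the pusher's shank (36 mm in x, 44 mm in y, 34 mm tall) below its flange (50 by 62 mm, 5 mm thick). At the start 20 to 26 mm below the rim; the tongues let go once it is higher than 7 mm below the rim
- bowl: round steel bowl, 124 mm across, 50 mm tall, under the drum; origin under its centre
- honey_jar: amber jar, 68 mm across, 95 mm tall; origin under its centre
- jam_jar: dark red jar, 62 mm across, 80 mm tall; origin under its centre
- cheese: yellow cheese wheel, 110 mm across, 46 mm tall, on the wooden board; origin under its centre
- cheese_knife: cheese knife, 225 mm long, lying on the board; origin where handle meets blade
- syrup: green bottle, 58 mm across, 190 mm tall; origin under its centre
- tasting_cup: terracotta cup, 72 mm across, 75 mm tall; origin under its centre
Things that resemble listed ones, but are neither listed nor needed, are in the scene too. There is more than one size of the part that bears pusher_grip; the job needs the smallest.

How it is judged:
By the outcome, as a careful person would: the job done as asked, in the order asked, and still so for the second after the job is handed in, while the arm keeps its last pose, push and grip.
It also fails if it takes over 56 s, if anything falls off the work surface, if the arm or the gripper's body presses on something with over 40 N, if the wrist force passes 120 N, or if a joint passes its speed limit or range.

## Working session

There is one attempt and no reset: what is moved stays moved. The work goes in short steps, Python scripts to look and compute and a shell command to move; the robot and the scene stay as the last step left them, time stands still between calls to the robot, and variables do not carry over. Pictures are saved under pics/ and viewed, and the job is handed in when it is done.

```bash
mkdir -p pics; python3 - <<'E'
from cell import env
import cv2
print(env.state())
for c in("scene","top"):
    im=env.read_camera(c); cv2.imwrite(f"pics/{c}0.png",im[:,:,::-1])
    m=env.camera_model(c); print(c,m)
    for t in ["grater","hopper_mouth","lever_pivot","lever_pad","pusher_grip","pusher_foot","tongues"]:
        for d in env.landmark_of(t,c): print(t,[round(float(v)) for v in d["xyz"]],round(d["confidence"],2))
E
```

```text
{'t': 0.0, 'joints': array([ 1.06242622e+00,  4.91556207e-01,  1.55949664e+00,  3.43853359e-05,
        1.09170070e+00, -1.05594924e-01]), 'qvel': array([-0.00100865, -0.00194407, -0.0006248 , -0.00052328, -0.0002049 ,
        0.00053135]), 'tau': array([-1.29514810e-03, -6.12632632e+01, -2.58187151e+01,  6.91069616e-02,
        4.81841702e-02, -5.67055599e-05]), 'eef_pos': array([244.82096506, 574.76444739, 214.04758634]), 'tcp_rot': array([-3.14044144e+00, -1.52682418e-04,  2.73880151e+00]), 'ft_force': array([ 0.6063276 ,  0.20784812, -0.40716618]), 'moment': array([ 0.0151165 , -0.02215247,  0.02183452]), 'opening': 1.0004877558202887}
scene {'fx': 438.30482734300057, 'fy': 438.30482734300057, 'cx': 310.11892824610555, 'cy': 239.68598465664283, 'view': array([[ 7.47603610e-01,  6.64081847e-01,  9.17289555e-03,
        -4.05418984e+02],
       [ 5.43511911e-01, -6.03815302e-01, -5.83096805e-01,
        -2.37451509e+02],
       [-3.81685269e-01,  4.40910855e-01, -8.12350893e-01,
         1.62645531e+03],
       [ 0.00000000e+00,  0.00000000e+00,  0.00000000e+00,
         1.00000000
[... 464 characters left out ...]
y': 527.4438335182699, 'cx': 322.39799945453404, 'cy': 244.03035915332075, 'view': array([[ 2.62467147e-02, -9.99624763e-01,  7.83862315e-03,
        -3.85817261e+01],
       [-9.91887614e-01, -2.70175926e-02, -1.24213572e-01,
         6.11910513e+02],
       [ 1.24378743e-01, -4.51483503e-03, -9.92224543e-01,
         1.53854031e+03],
       [ 0.00000000e+00,  0.00000000e+00,  0.00000000e+00,
         1.00000000e+00]])}
grater [610, 73, 4] 0.87
hopper_mouth [688, -332, 1] 0.16
lever_pivot [577, 37, 31] 0.97
lever_pad [522, -22, 106] 0.81
pusher_grip [611, 72, 286] 0.9
pusher_grip [413, 70, 82] 0.77
pusher_grip [606, -155, 77] 0.77
pusher_grip [382, -534, 16] 0.17
tongues [611, 75, 242] 0.58
```

View pics/scene0.png

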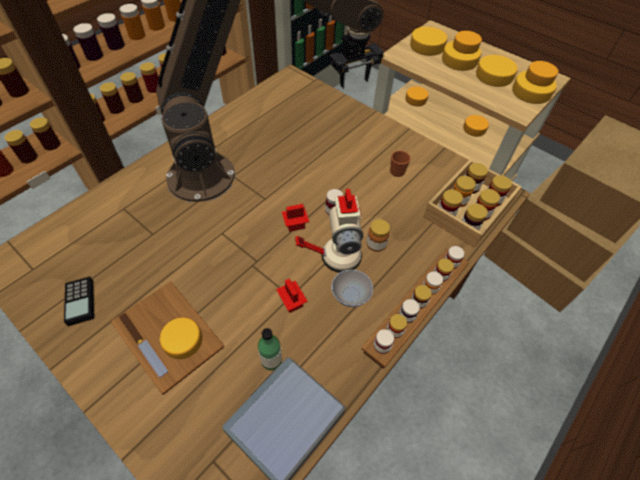

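View pics/top0.png

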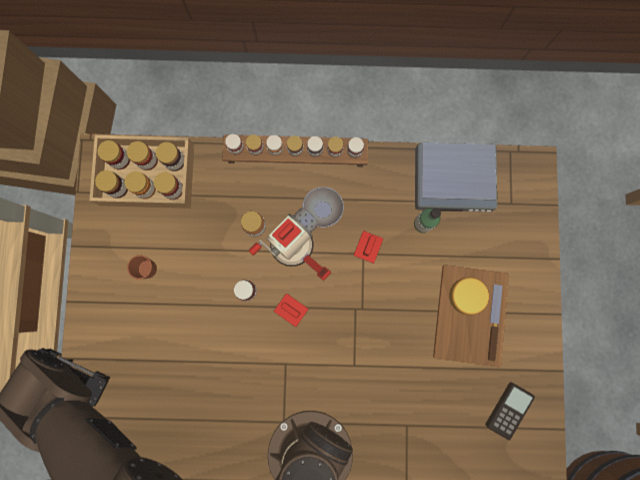

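```bash
cat >h.py <<'E'
from cell import env
import numpy as np,cv2
def proj(c,p):
    m=env.camera_model(c); q=m["view"]@np.append(p,1.); return np.array([m["fx"]*q[0]/q[2]+m["cx"],m["fy"]*q[1]/q[2]+m["cy"]])
C=np.array([612,74.]);A=0.825
def g2w(x,y,z,C=C,A=A):
    return np.array([C[0]+x*np.cos(A)-y*np.sin(A),C[1]+x*np.sin(A)+y*np.cos(A),z])
def boxpts(foot,A=A,C=C):
    # pusher bar top 75 above foot, flange 34-39
    P={}
    P['bar']=[g2w(sx*7,sy*22,foot+75,C,A) for sx,sy in((1,1),(1,-1),(-1,-1),(-1,1))]
    P['fl']=[g2w(sx*25,sy*31,foot+39,C,A) for sx,sy in((1,1),(1,-1),(-1,-1),(-1,1))]
    P['rim']=[g2w(sx*30.5,sy*36,250,C,A) for sx,sy in((1,1),(1,-1),(-1,-1),(-1,1))]
    P['lev']=[g2w(-55-l*np.cos(.7)+7*np.sin(.7),w,30+l*np.sin(.7)+7*np.cos(.7),C,A) for l,w in((90,17),(120,17),(120,-17),(90,-17))]
    return P
def crop(c,im,x0,y0,w,h,s,foot=226,A=A,C=C,draw=True):
    o=cv2.resize(im[y0:y0+h,x0:x0+w,::-1],None,fx=s,fy=s,interpolation=cv2.INTER_CUBIC)
    if draw:
        for k,col in(('bar',(255,0,0)),('fl',(0,255,0)),('rim',(255,255,0)),('lev',(0,255,255))):
            q=np.array([(proj(c,p)-[x0-.5,y0-.5])*s-.5 for p in boxpts(foot,A,C)[k]]).round().astype(np.int32)
            cv2.polylines(o,[q],True,col,1)
    return o
E
python3 - <<'E'
from h import *
a=env.read_camera("top");b=env.read_camera("scene")
o=[crop("top",a,235,190,140,110,5,draw=d) for d in(0,1)]
p=[crop("scene",b,280,180,110,100,5,draw=d) for d in(0,1)]
cv2.imwrite("pics/t1.png",cv2.resize(np.hstack([o[0][:,:],o[1]]),None,fx=.57,fy=.57,interpolation=cv2.INTER_AREA))
cv2.imwrite("pics/t1o.png",o[1]); cv2.imwrite("pics/s1.png",p[0]);cv2.imwrite("pics/s1o.png",p[1])
for t in["bowl","honey_jar","jam_jar","syrup","cheese","cheese_knife","tasting_cup"]:
  print(t,[(d["xyz"].round() if hasattr(d["xyz"],'round') else d["xyz"],round(d["confidence"],2)) for d in env.landmark_of(t,"top")][:2])
E
```

```text
bowl [([729.4, -22.0, -0.1], 0.74), ([468.1, 206.4, -0.2], 0.3)]
honey_jar [([665.3, 191.8, -2.0], 0.82)]
jam_jar [([469.2, 204.6, 2.9], 0.92)]
syrup [([690.2, -327.7, 5.2], 0.66), ([610.0, 74.2, 2.8], 0.36)]
cheese [([466.6, -456.7, 22.0], 0.95)]
cheese_knife [([379.3, -531.8, 14.3], 0.96), ([613.5, 74.2, 252.9], 0.38)]
tasting_cup [([526.0, 506.7, -1.4], 0.67), ([378.8, -535.3, 13.9], 0.61)]
```

View pics/t1o.png

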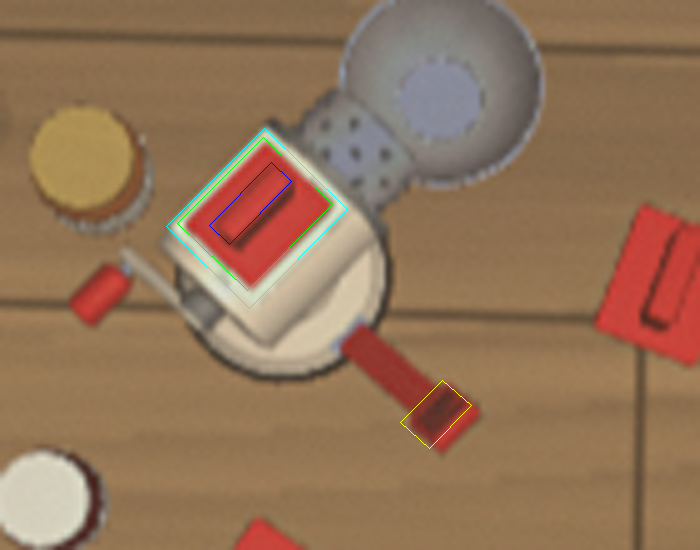

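View pics/s1o.png

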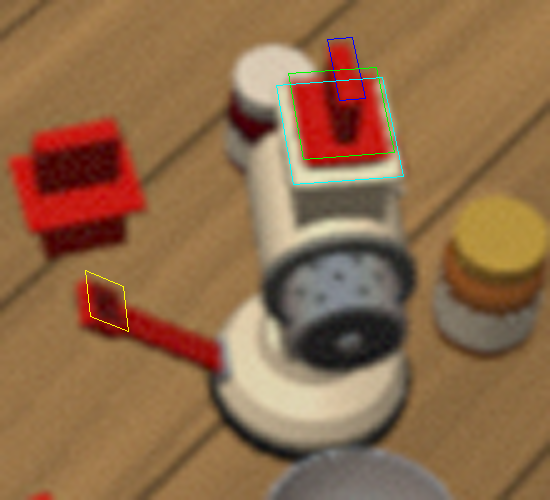

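View pics/s1.png

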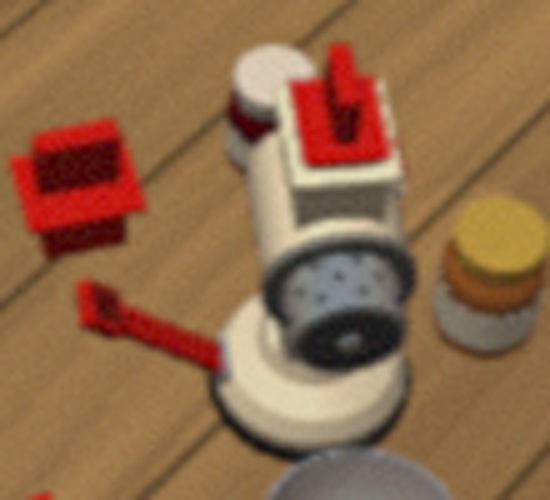

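The pushers could be confused: the one in the hopper (top px 287,234), one near (291,310) and one near (368,247). The last two lie on the counter with larger flanges. The one in the hopper is jammed and its outline fits the smallest size, so I choose that one. The overlay of the rim, flange and lever pad fits a grater centre of (612,74) and a yaw of about 0.825.

Next I raise the arm, turn it and close the fingers.

```bash
python3 -m pendant '[0,0,-0.14,0.058,1, 0,0,-0.14,0.058,1, 0,0,0,0.058,1, 0,0,0,0.058,1, 0,0,0,0.058,1, 0,0,0,0.058,1, 0,0,0,0.058,1, 0,0,0,0.058,1, 0,0,0,0.058,1, 0,0,0,0.058,1]'; python3 - <<'E'
from h import *
s=env.state();print(s["tcp_rot"],s["joints"].round(2))
def tool(d,yaw): return [d[0]*np.cos(yaw)+d[1]*np.sin(yaw),d[0]*np.sin(yaw)-d[1]*np.cos(yaw),-d[2]]
yaw=s["tcp_rot"][2]
print(g2w(-133,0,130), (np.array(tool(g2w(-133,0,330)-s["eef_pos"],yaw))/400).round(4),(yaw-.825)/np.pi)
E
```

```text
t: 2.5
eef_pos: [245.0, 575.0, 326.7]
tcp_rot: [3.142, -0.0, 0.911]
ft_force: [0.1, 0.0, 0.3]
opening: 0.02
[ 3.14158352e+00 -7.46682962e-05  9.10649708e-01] [ 1.06  0.41  1.4  -0.    1.34  1.72]
[521.75192357 -23.69485504 130.        ] [-0.7579  1.4644 -0.0083] 0.027263148826571222
```

```bash
python3 -m pendant '[-0.069,0.133,0,0,1, -0.069,0.133,0,0,1, -0.069,0.133,0,0,1, -0.069,0.133,0,0,1, -0.069,0.133,0,0,1, -0.069,0.133,0,0,1, -0.069,0.133,0,0,1, -0.069,0.133,0,0,1, -0.069,0.133,0,0,1, -0.069,0.133,0,0.027,1]'; python3 - <<'E'
from h import *
s=env.state();print(s["joints"].round(2))
def tool(d,yaw): return [d[0]*np.cos(yaw)+d[1]*np.sin(yaw),d[0]*np.sin(yaw)-d[1]*np.cos(yaw),-d[2]]
yaw=s["tcp_rot"][2]
print((np.array(tool(g2w(-133,0,120)-s["eef_pos"],yaw))/400).round(4),(yaw-.825)/np.pi)
E
```

```text
t: 3.75
eef_pos: [499.7, 30.3, 326.9]
tcp_rot: [3.141, -0.001, 0.83]
ft_force: [0.5, 0.9, 0.9]
opening: 0.003
[-0.07  0.21  1.69  0.    1.24  0.67]
[-0.0625  0.1317  0.5172] 0.001622438076287863
```

```bash
python3 -m pendant '[-0.0625,0.132,0,0.002,1, 0,0,0.13,0,1, 0,0,0.13,0,1, 0,0,0.13,0,1, 0,0,0.12,0,1, 0,0,0,0,1]'; python3 - <<'E'
from h import *
a=env.read_camera("top");b=env.read_camera("scene")
o=crop("top",a,235,190,140,110,4,draw=0)
p=crop("scene",b,280,180,110,100,4,draw=0)
cv2.imwrite("pics/m2.png",np.hstack([o[:400,160:],p])) 
s=env.state();print(s["eef_pos"],s["ft_force"],g2w(-133,0,0))
E
```

```text
t: 4.5
eef_pos: [520.1, -21.6, 120.4]
tcp_rot: [-3.137, 0.003, 0.826]
ft_force: [0.8, -0.4, 0.3]
opening: 0.005
[522.05516985 -21.85461884 123.80053952] [ 0.12948213 -0.24960387  0.42767301] [521.75192357 -23.69485504   0.        ]
```

View pics/m2.png

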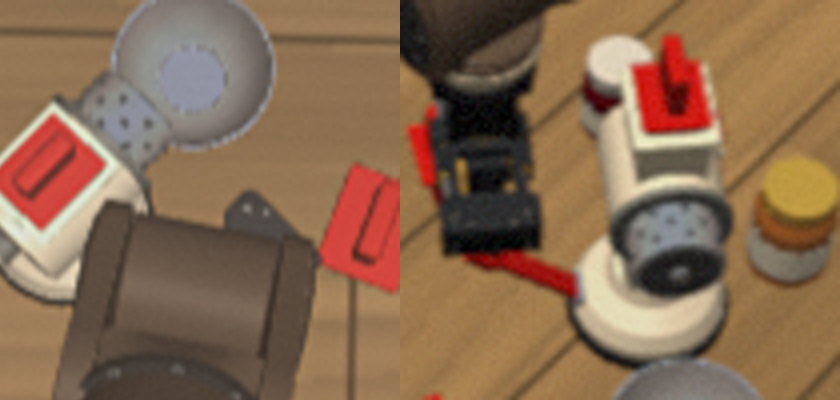

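```bash
python3 -m pendant '[0,0,0.04,0,1, -0.012,0,0.025,0,1, -0.015,0,0.025,0,1, -0.012,0,0.025,0,1]';python3 -m pendant '[-0.008,0,0.02,0,1, -0.005,0,0.02,0,1]';python3 -m pendant '[-0.004,0,0.02,0,1, 0,0,0,0,1]'
```

```text
t: 5.1
eef_pos: [511.4, -33.7, 77.6]
tcp_rot: [3.139, -0.001, 0.826]
ft_force: [0.9, -0.7, 1.4]
opening: 0.004
t: 5.35
eef_pos: [507.1, -37.2, 60.2]
tcp_rot: [-3.141, -0.0, 0.825]
ft_force: [0.5, -0.4, -0.1]
opening: 0.003
t: 5.6
eef_pos: [505.9, -38.2, 52.0]
tcp_rot: [-3.14, 0.001, 0.826]
ft_force: [0.5, 0.1, -0.1]
opening: 0.001
```

```bash
python3 -m pendant '[0,0,-0.15,0,1, 0,0,-0.15,0,1, 0,0,-0.15,0,-1, 0,0,-0.15,0,-1, 0,0,-0.14,-0.056,-1]';python3 - <<'E'
from h import *
a=env.read_camera("top");b=env.read_camera("scene")
o=crop("top",a,235,190,140,110,4,draw=0)
p=crop("scene",b,280,180,110,100,4,draw=0)
cv2.imwrite("pics/m3.png",np.hstack([o[:400,160:],p])) 
for c in("scene","top"):
  for t in["lever_pad"]:
    print(c,t,[(np.round(d["xyz"]),round(d["confidence"],2)) for d in env.landmark_of(t,c)][:3])
print("down",g2w(-159,0,45),"up",g2w(-131,0,103))
E
```

```text
t: 6.22
eef_pos: [505.8, -38.0, 351.2]
tcp_rot: [3.141, -0.001, 1.005]
ft_force: [0.8, 0.9, 0.2]
opening: 0.263
scene lever_pad [(array([506., -44.,  42.]), 0.85)]
top lever_pad []
down [504.10944247 -42.79309738  45.        ] up [523.1090375  -22.22575947 103.        ]
```

View pics/m3.png

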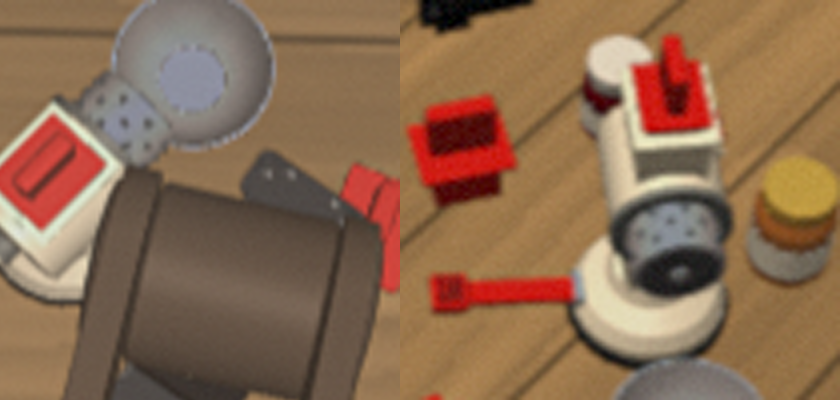

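The lever is down: the pad is at about (506,-44,42), which matches the prediction, and in the crop it lies flat. Next I turn the jaws along the grater's x.

```bash
python3 -m pendant '[0,0,0,-0.0554,-1, 0,0,0,-0.0554,-1, 0,0,0,-0.0554,-1, 0,0,0,-0.0554,-1, 0,0,0,-0.0554,-1, 0,0,0,-0.0554,-1, 0,0,0,-0.0554,-1, 0,0,0,-0.0554,-1, 0,0,0,0,-1]'; python3 - <<'E'
from h import *
s=env.state();print(s["joints"].round(2),s["opening"])
def tool(d,yaw): return [d[0]*np.cos(yaw)+d[1]*np.sin(yaw),d[0]*np.sin(yaw)-d[1]*np.cos(yaw),-d[2]]
yaw=s["tcp_rot"][2]
print((np.array(tool(g2w(0,0,268)-s["eef_pos"],yaw))/400).round(4),(yaw-.825-np.pi/2)/np.pi)
E
```

```text
t: 7.55
eef_pos: [505.9, -38.2, 347.2]
tcp_rot: [-3.14, -0.002, 2.392]
ft_force: [-0.0, 0.1, -0.4]
opening: 1.0
[-0.21  0.21  1.64  0.    1.3  -1.03] 0.9996553677218964
[-0.003  0.386  0.198] -0.001305341099387237
```

```bash
python3 -m pendant '[-0.001,0.13,0,-0.001,-1, -0.001,0.128,0,0,-1, -0.001,0.128,0,0,-1, 0,0,0,0,-1, 0,0,0.09,0,-1, 0,0,0,0,-1]'; python3 - <<'E'
from h import *
a=env.read_camera("top");b=env.read_camera("scene")
cv2.imwrite("pics/m4.png",crop("scene",b,270,130,130,110,5,foot=224))
P=[]
for i in range(4):
  env.read_camera("scene");s=env.state();P.append(np.r_[s["eef_pos"],s["tcp_rot"][2]])
print(np.mean(P,0),g2w(0,0,268))
for c in("scene","top"):
  print([(np.round(d["xyz"]),round(d["confidence"],2)) for d in env.landmark_of("pusher_grip",c)])
E
```

```text
t: 8.3
eef_pos: [610.5, 73.8, 310.2]
tcp_rot: [-3.138, -0.004, 2.394]
ft_force: [0.2, 0.3, 0.0]
opening: 1.0
[612.04050802  74.01511338 313.9264917    2.39560073] [612.  74. 268.]
[(array([ 607., -160.,   79.]), 0.89), (array([613.,  77., 284.]), 0.78), (array([417.,  65.,  81.]), 0.56)]
[(array([ 607., -155.,   78.]), 0.69), (array([611.,  75., 288.]), 0.49)]
```

View pics/m4.png

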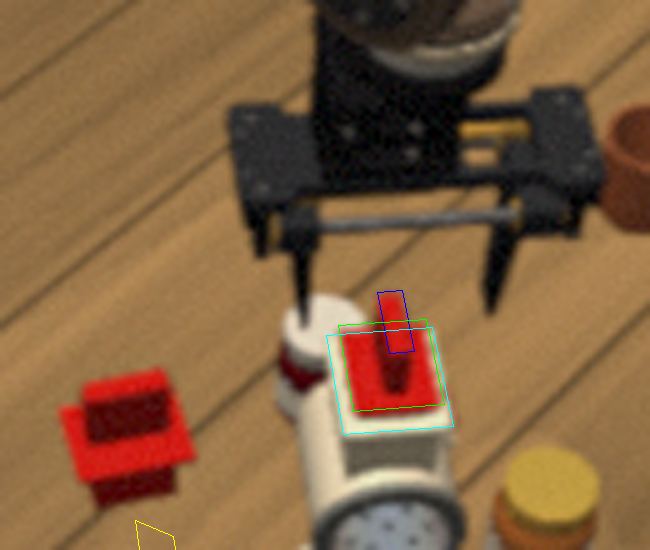

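```bash
python3 -m pendant '[0,0,0.08,0,-1, 0,0,0.033,0,-1, 0,0,0,0,-1]';python3 -m pendant '[0,0,0,0,0.5, 0,0,0,0,0.5, 0,0,0,0,0.5, 0,0,0,0,0.5]';  python3 -m pendant '[0,0,0,0,1, 0,0,0,0,1, 0,0,0,0,1]'; python3 - <<'E'
from h import *
P=[];F=[]
for i in range(5):
  env.read_camera("scene");s=env.state();P.append(np.r_[s["eef_pos"],s["tcp_rot"][2]]);F.append(s["ft_force"])
print(np.mean(P,0).round(2),np.mean(F,0).round(2),s["opening"]*95)
E
```

```text
t: 9.07
eef_pos: [611.8, 74.3, 267.1]
tcp_rot: [-3.141, -0.001, 2.397]
ft_force: [-0.1, -0.3, 1.2]
opening: 1.0
t: 9.57
eef_pos: [611.9, 74.4, 267.7]
tcp_rot: [3.141, 0.0, 2.397]
ft_force: [-0.2, -0.1, 0.3]
opening: 0.634
t: 9.95
eef_pos: [611.9, 74.4, 267.4]
tcp_rot: [3.142, -0.0, 2.397]
ft_force: [0.1, -0.7, 0.2]
opening: 0.318
[611.88  74.38 267.43   2.4 ] [ 0.16  0.32 -0.25] 13.91049505783932
```

```bash
python3 -m pendant '[0.005,0,0,0,1, 0.005,0,0,0,1, 0.005,0,0.001,0,1]';python3 -m pendant '[0,0,0,0,1]'; python3 - <<'E'
from h import *
P=[];F=[];M=[]
for i in range(3):
  b=env.read_camera("scene");s=env.state();P.append(s["eef_pos"]);F.append(s["ft_force"]);M.append(s["moment"])
print(np.mean(P,0).round(2),np.mean(F,0).round(2),np.mean(M,0).round(2),s["opening"]*95)
cv2.imwrite("pics/m5.png",crop("scene",b,280,130,110,100,5,draw=0))
E
```

```text
t: 10.58
eef_pos: [609.9, 76.2, 267.8]
tcp_rot: [3.14, 0.008, 2.397]
ft_force: [11.5, -13.9, 2.0]
opening: 0.146
t: 10.7
eef_pos: [609.9, 76.2, 267.9]
tcp_rot: [3.14, 0.007, 2.397]
ft_force: [10.9, -13.0, -0.6]
opening: 0.147
[609.85  76.22 267.87] [ 11.44 -11.84   0.  ] [-2.44 -2.2   0.08] 14.036972731137647
```

View pics/m5.png

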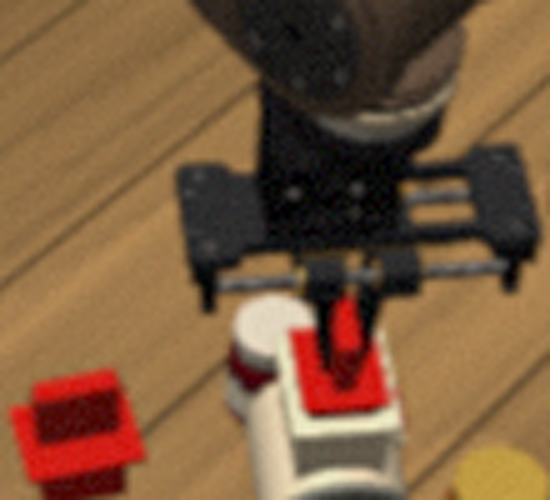

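```bash
python3 -m pendant '[0.005,0,0,0,1, 0.005,0,0,0,1]';python3 -m pendant '[0.005,0,0,0,1, 0,0,0,0,1]'; python3 - <<'E'
from h import *
P=[];F=[];M=[]
for i in range(3):
  b=env.read_camera("scene");s=env.state();P.append(np.r_[s["eef_pos"]]);F.append(s["ft_force"]);M.append(s["moment"])
print(np.mean(P,0).round(2),s["tcp_rot"].round(3),np.mean(F,0).round(2),np.mean(M,0).round(2),s["opening"]*95)
cv2.imwrite("pics/m6.png",crop("scene",b,310,160,70,70,8,draw=0))
E
```

```text
t: 11.1
eef_pos: [607.4, 78.5, 268.3]
tcp_rot: [3.14, 0.009, 2.396]
ft_force: [12.2, -14.5, 3.4]
opening: 0.148
t: 11.35
eef_pos: [605.8, 80.0, 268.6]
tcp_rot: [3.139, 0.009, 2.396]
ft_force: [10.6, -13.4, 4.7]
opening: 0.144
[605.79  79.97 268.63] [3.139 0.009 2.396] [ 11.53 -13.83   4.99] [-2.82 -2.15  0.06] 13.907361883333312
```

View pics/m6.png

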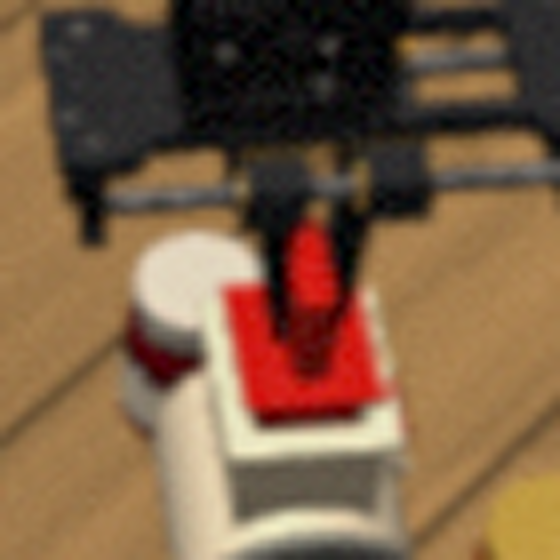

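The pusher pivots in the pads at about 17 N sideways, and its near flange edge (px around 350,212) now shows raised. Next I swing back the other way with a slight lift, in stages.

```bash
python3 -m pendant '[-0.007,0,-0.001,0,1, -0.007,0,-0.001,0,1, -0.007,0,-0.001,0,1]';python3 -m pendant '[-0.007,0,-0.001,0,1, -0.007,0,-0.001,0,1]';python3 -m pendant '[-0.007,0,-0.001,0,1, -0.007,0,-0.001,0,1]'; cat > q.py <<'E'
from h import *
import sys
P=[];F=[]
for i in range(2):
  b=env.read_camera("scene");s=env.state();P.append(s["eef_pos"]);F.append(s["ft_force"])
p=np.mean(P,0);f=np.mean(F,0);ex=np.array([np.cos(2.396),np.sin(2.396)])
ey=np.array([np.cos(.825),np.sin(.825)])
print("gy",round((p[:2]-[611.9,74.4])@ex,2),"gx",round((p[:2]-[611.9,74.4])@ey,2),"z",p[2].round(2),"Fgy",round(f[:2]@ex,1),"Fgx",round(f[:2]@ey,1),"Fz",f[2].round(1),"op",round(s["opening"]*95,1),s["t"])
if len(sys.argv)>1: cv2.imwrite(f"pics/{sys.argv[1]}.png",crop("scene",b,310,160,70,70,8,draw=0))
E
python3 q.py m7
```

```text
t: 11.88
eef_pos: [607.6, 78.2, 268.8]
tcp_rot: [-3.141, -0.004, 2.397]
ft_force: [-14.8, 13.1, 8.6]
opening: 0.144
t: 12.12
eef_pos: [610.4, 75.7, 269.6]
tcp_rot: [-3.141, -0.008, 2.398]
ft_force: [-17.4, 12.9, 11.5]
opening: 0.143
t: 12.38
eef_pos: [614.6, 71.9, 270.5]
tcp_rot: [-3.141, -0.007, 2.398]
ft_force: [-17.1, 13.8, 10.9]
opening: 0.148
gy -4.19 gx -0.01 z 270.53 Fgy 18.5 Fgx -2.3 Fz 10.9 op 13.7 12.475
```

View pics/m7.png

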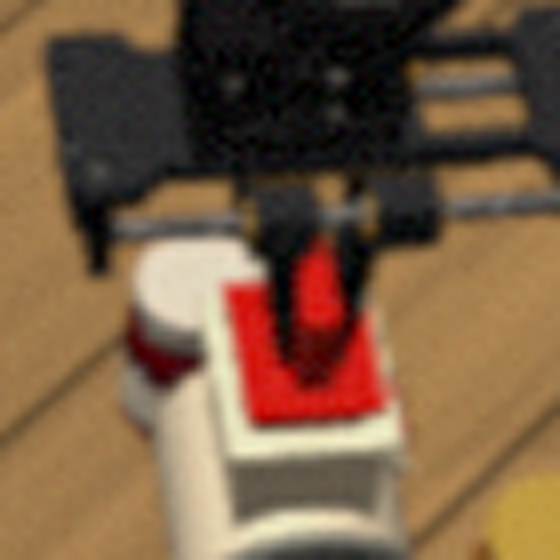

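```bash
python3 -m pendant '[-0.005,0,-0.003,0,1, -0.004,0,-0.003,0,1]';python3 q.py m8; python3 -m pendant '[0.008,0,-0.002,0,1, 0.008,0,-0.002,0,1, 0.007,0,-0.002,0,1]'; python3 -m pendant '[0.007,0,-0.001,0,1, 0.007,0,-0.001,0,1]'; python3 q.py m9
```

```text
t: 12.72
eef_pos: [617.2, 69.4, 271.3]
tcp_rot: [-3.14, -0.008, 2.398]
ft_force: [-11.8, 13.4, -6.0]
opening: 0.145
gy -7.68 gx -0.05 z 271.36 Fgy 15.3 Fgx 0.6 Fz -0.5 op 14.0 12.825
t: 13.2
eef_pos: [614.1, 72.2, 273.1]
tcp_rot: [-3.141, 0.001, 2.397]
ft_force: [8.8, -4.2, -15.9]
opening: 0.147
t: 13.45
eef_pos: [610.7, 75.3, 274.7]
tcp_rot: [3.142, 0.004, 2.396]
ft_force: [10.4, -7.4, -11.4]
opening: 0.145
gy 1.76 gx -0.18 z 274.84 Fgy -10.1 Fgx 1.4 Fz -11.6 op 13.5 13.55
```

View pics/m8.png

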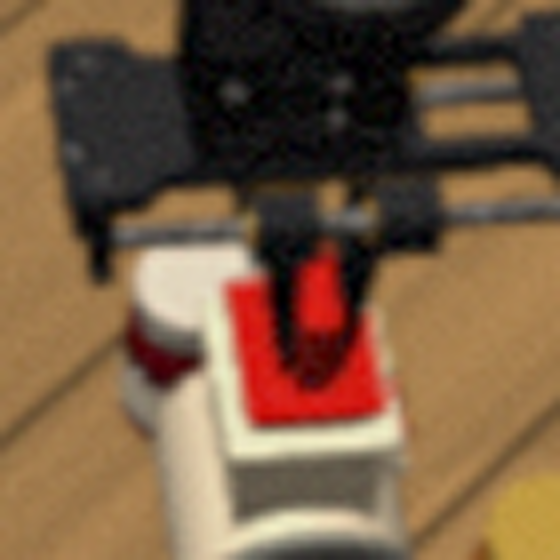

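```bash
python3 -m pendant '[0.006,0,0,0,1, 0.006,0,0,0,1]';python3 q.py m10; python3 -m pendant '[0.005,0,0,0,1]'; python3 q.py m11
```

```text
t: 13.8
eef_pos: [607.8, 78.0, 275.6]
tcp_rot: [3.141, 0.006, 2.396]
ft_force: [10.8, -10.4, -5.1]
opening: 0.144
gy 5.78 gx -0.16 z 275.73 Fgy -12.4 Fgx 0.3 Fz -6.8 op 13.8 13.9
t: 14.02
eef_pos: [606.5, 79.2, 275.9]
tcp_rot: [3.14, 0.007, 2.396]
ft_force: [13.0, -12.6, -5.1]
opening: 0.147
gy 7.32 gx -0.15 z 275.98 Fgy -15.5 Fgx -0.4 Fz -5.6 op 14.1 14.125
```

View pics/m11.png

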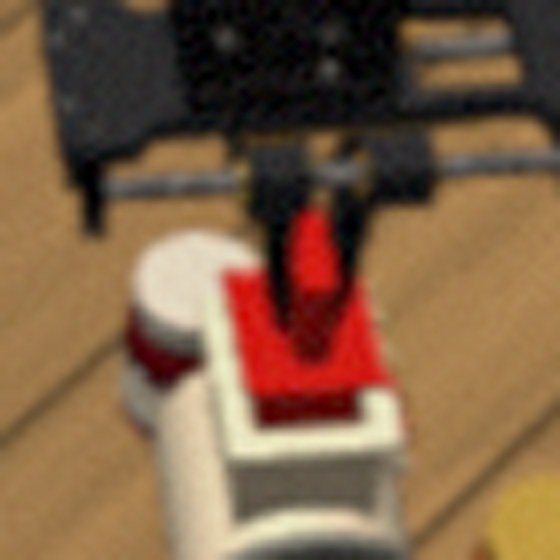

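```bash
python3 -m pendant '[-0.007,0,0,0,1, -0.007,0,-0.001,0,1, -0.007,0,-0.001,0,1]';python3 -m pendant '[-0.007,0,-0.001,0,1, -0.007,0,-0.001,0,1, -0.007,0,-0.001,0,1]';python3 q.py; python3 -m pendant '[-0.007,0,-0.001,0,1, -0.006,0,-0.001,0,1]'; python3 q.py m12
```

```text
t: 14.5
eef_pos: [608.5, 77.3, 276.2]
tcp_rot: [-3.141, -0.006, 2.397]
ft_force: [-13.3, 12.2, 4.8]
opening: 0.145
t: 14.88
eef_pos: [614.1, 72.3, 277.8]
tcp_rot: [-3.141, -0.007, 2.398]
ft_force: [-14.0, 11.3, 5.7]
opening: 0.146
gy -3.37 gx -0.08 z 277.83 Fgy 16.3 Fgx -1.4 Fz 6.0 op 14.1 14.975
t: 15.22
eef_pos: [617.9, 68.8, 278.5]
tcp_rot: [-3.141, -0.007, 2.398]
ft_force: [-13.6, 11.0, 4.5]
opening: 0.144
gy -8.44 gx -0.07 z 278.53 Fgy 15.8 Fgx -1.2 Fz 5.1 op 13.7 15.325
```

View pics/m12.png

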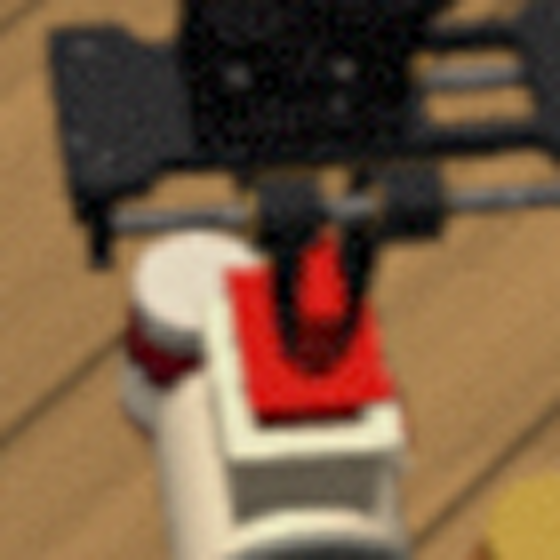

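```bash
python3 -m pendant '[0.007,0,0,0,1, 0.007,0,-0.001,0,1, 0.007,0,-0.0015,0,1]';python3 -m pendant '[0.007,0,-0.0015,0,1, 0.007,0,-0.0015,0,1, 0.007,0,-0.0015,0,1]';python3 q.py; python3 -m pendant '[0.007,0,-0.001,0,1, 0.006,0,-0.001,0,1]'; python3 q.py m13
```

```text
t: 15.7
eef_pos: [615.6, 70.8, 279.2]
tcp_rot: [3.141, 0.004, 2.397]
ft_force: [9.4, -9.1, -8.9]
opening: 0.149
t: 16.08
eef_pos: [610.0, 75.9, 281.3]
tcp_rot: [3.141, 0.006, 2.396]
ft_force: [9.9, -10.8, -6.3]
opening: 0.145
gy 2.65 gx -0.15 z 281.38 Fgy -12.5 Fgx -0.9 Fz -4.0 op 13.9 16.175
t: 16.42
eef_pos: [606.3, 79.3, 282.3]
tcp_rot: [3.141, 0.006, 2.396]
ft_force: [8.4, -8.8, -1.0]
opening: 0.145
gy 8.1 gx -0.15 z 282.48 Fgy -8.8 Fgx -1.6 Fz -0.6 op 13.7 16.525
```

View pics/m13.png

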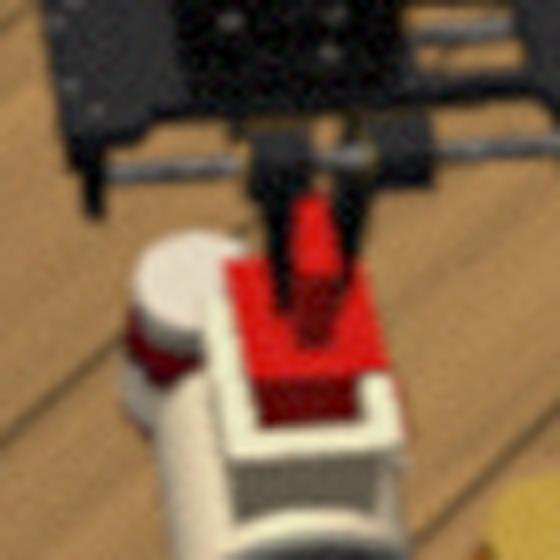

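```bash
python3 -m pendant '[-0.007,0,0,0,1, -0.007,0,0,0,1, -0.007,0,-0.001,0,1]';python3 -m pendant '[-0.007,0,-0.001,0,1, -0.007,0,-0.001,0,1, -0.007,0,-0.001,0,1]';python3 q.py; python3 -m pendant '[-0.007,0,-0.001,0,1, -0.004,0,-0.001,0,1]'; python3 q.py m14
```

```text
t: 16.9
eef_pos: [608.3, 77.7, 282.8]
tcp_rot: [-3.141, -0.006, 2.397]
ft_force: [-14.6, 10.1, 10.2]
opening: 0.149
t: 17.27
eef_pos: [614.4, 72.0, 284.2]
tcp_rot: [-3.141, -0.006, 2.398]
ft_force: [-13.2, 8.9, 10.6]
opening: 0.143
gy -4.23 gx -0.04 z 284.38 Fgy 11.9 Fgx -2.6 Fz 10.9 op 13.5 17.375
t: 17.62
eef_pos: [618.5, 68.2, 285.0]
tcp_rot: [-3.142, -0.003, 2.397]
ft_force: [-8.7, 5.8, 7.7]
opening: 0.145
gy -9.15 gx -0.01 z 284.82 Fgy 8.9 Fgx -1.2 Fz 5.3 op 13.7 17.725
```

View pics/m14.png

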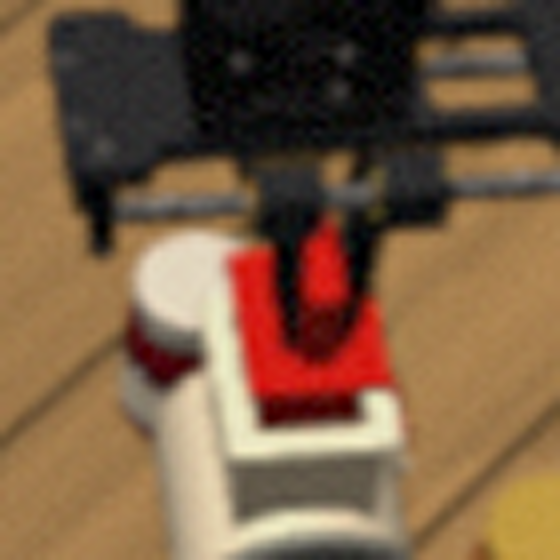

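```bash
python3 -m pendant '[0.007,0,0,0,1, 0.007,0,0,0,1, 0.007,0,-0.001,0,1, 0.007,0,-0.001,0,1]';python3 q.py; python3 -m pendant '[0.006,0,-0.001,0,1]'; python3 q.py m15
```

```text
t: 18.23
eef_pos: [613.8, 73.1, 286.6]
tcp_rot: [3.139, 0.007, 2.397]
ft_force: [8.4, -8.0, 7.6]
opening: 0.146
gy -2.0 gx 0.37 z 286.67 Fgy -10.6 Fgx -1.1 Fz 7.0 op 14.2 18.325
t: 18.45
eef_pos: [612.2, 74.7, 287.1]
tcp_rot: [3.139, 0.007, 2.397]
ft_force: [8.0, -8.5, 7.8]
opening: 0.148
gy 0.26 gx 0.36 z 287.15 Fgy -10.5 Fgx -1.0 Fz 7.2 op 13.7 18.55
```

View pics/m15.png

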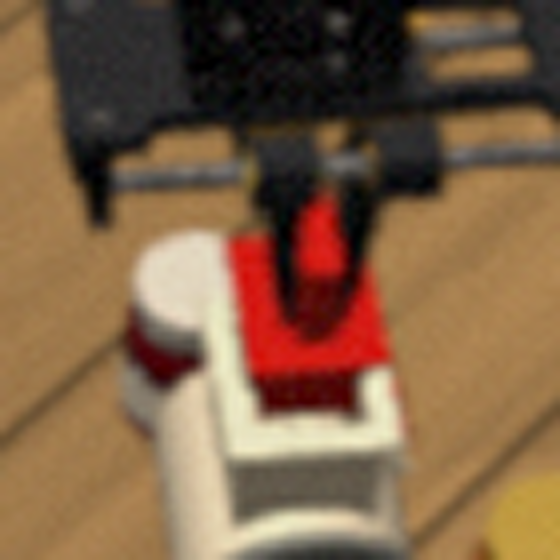

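```bash
cat > ov.py <<'E'
from h import *
import sys
def pose(b,tilt,gy,zg,C=(611.9,74.4),s=8,x0=310,y0=150,w=70,h=75):
    o=cv2.resize(b[y0:y0+h,x0:x0+w,::-1],None,fx=s,fy=s,interpolation=cv2.INTER_CUBIC)
    t=np.radians(tilt)
    def W(x,y,z): # rel. to grip point; tilt>0: top leans +gy
        y2=y*np.cos(t)+z*np.sin(t); z2=-y*np.sin(t)+z*np.cos(t)
        return g2w(x,gy+y2,zg+z2,np.array(C))
    def poly(pts,col):
        q=np.array([(proj("scene",W(*p))-[x0-.5,y0-.5])*s-.5 for p in pts]).round().astype(np.int32); cv2.polylines(o,[q],True,col,1)
    S=((1,1),(1,-1),(-1,-1),(-1,1))
    poly([(a*7,c*22,15) for a,c in S],(255,0,0)); poly([(a*25,c*31,-21) for a,c in S],(0,255,0)); poly([(-25,-31,-21),(25,-31,-21),(25,-31,-26),(-25,-31,-26)],(0,255,0)); poly([(a*18,c*22,-60) for a,c in S],(255,255,255)); 
    return o
if __name__=="__main__":
    b=env.read_camera("scene")
    gy,zg=float(sys.argv[1]),float(sys.argv[2])
    o=[pose(b,t,gy,zg,s=5) for t in(-6,0,6)]
    cv2.imwrite(f"pics/{sys.argv[3]}.png",cv2.resize(np.hstack(o),(800,int(800*375/1050)))) if 0 else cv2.imwrite(f"pics/{sys.argv[3]}.png",np.hstack([x[:,45:305] for x in o]))
E
python3 ov.py 0.3 304.5 v1
```

```text
(no output)
```

View pics/v1.png

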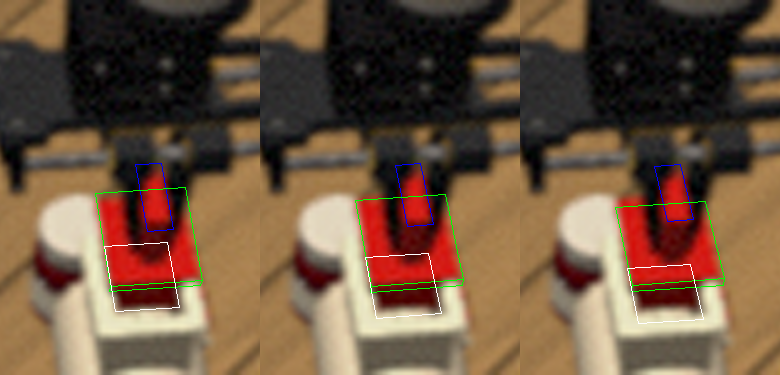

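```bash
python3 -m pendant '[0.004,0,-0.003,0,1, 0.002,0,-0.003,0,1]';python3 q.py; python3 -m pendant '[0,0,-0.002,0,1]'; python3 q.py;python3 ov.py 2 308 v2
```

```text
t: 18.85
eef_pos: [609.5, 77.0, 288.2]
tcp_rot: [3.14, 0.004, 2.397]
ft_force: [6.0, -3.4, -3.8]
opening: 0.142
gy 3.66 gx 0.29 z 288.18 Fgy -7.4 Fgx 1.3 Fz -0.6 op 14.0 18.95
t: 19.08
eef_pos: [609.3, 77.0, 288.5]
tcp_rot: [3.141, 0.003, 2.397]
ft_force: [6.4, -4.6, -4.8]
opening: 0.147
gy 3.68 gx 0.15 z 288.53 Fgy -7.8 Fgx 1.1 Fz -2.6 op 13.8 19.175
```

View pics/v2.png

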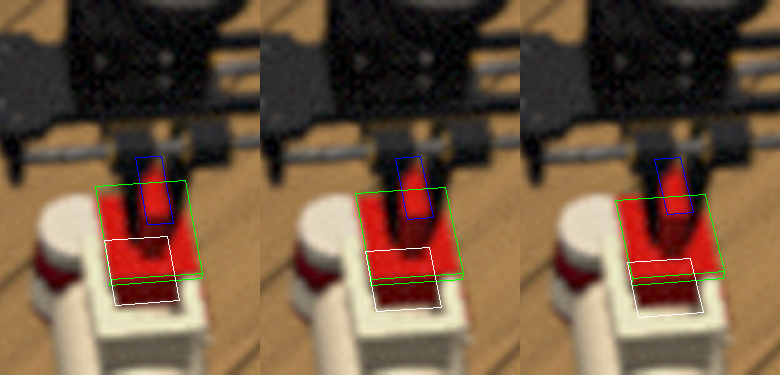

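```bash
cat > fit.py <<'E'
from h import *
from scipy.optimize import minimize
import sys
C2=np.array([611.9,74.4])
def fit(ims,verbose=True):
    x0,y0,w,h=310,140,75,90;s=4
    im=np.mean(ims,0).astype(np.float32)
    o=cv2.resize(im[y0:y0+h,x0:x0+w],None,fx=s,fy=s,interpolation=cv2.INTER_LINEAR)
    R,G,B=o[...,0],o[...,1],o[...,2]
    red=((R>2.2*G)&(R>2.2*B)&(R>60)).astype(float)
    dark=(o.max(-1)<70)
    n,l,st,_=cv2.connectedComponentsWithStats(red.astype(np.uint8)); 
    lab=1+np.argmax(st[1:,4]); red=(l==lab).astype(float)
    def model(p):
        t=np.radians(p[0])
        def W(x,y,z):
            return g2w(x+p[3],p[1]+y*np.cos(t)+z*np.sin(t),p[2]-y*np.sin(t)+z*np.cos(t),C2)
        m=np.zeros(red.shape,np.uint8)
        def hull(lo,hi):
            q=np.array([(proj("scene",W(x,y,z))-[x0-.5,y0-.5])*s-.5 for x in(lo[0],hi[0]) for y in(lo[1],hi[1]) for z in(lo[2],hi[2])],np.float32)
            cv2.fillConvexPoly(m,(cv2.convexHull(q)[:,0]*16).round().astype(np.int32),1,cv2.LINE_8,4)
        hull((-25,-31,-26),(25,31,-21)); hull((-7,-22,-21),(7,22,17-2))
        # shank, clipped at rim
        d=np.cos(t); foot=-60; rimrel=max(-60,(250-p[2]))
        # visible portion of shank above inner rim line roughly
        hull((-18,-22,rimrel),(18,22,-26))
        return m
    def cost(p):
        m=cv2.GaussianBlur(model(p).astype(np.float32),(0,0),3)
        r=cv2.GaussianBlur(red.astype(np.float32),(0,0),3)
        wgt=np.where(dark&(red<.5),0.,1.)
        return float((wgt*(m-r)**2).sum())
    best=None
    for t in(-6,0,6):
      r=minimize(cost,[t,0,float(sys.argv[1]),0],method="Nelder-Mead",options=dict(initial_simplex=np.array([[t,0,float(sys.argv[1]),0]]+[[t+(i==0)*4,(i==1)*4,float(sys.argv[1])+(i==2)*4,(i==3)*3] for i in range(4)])))
      if verbose: print(r.x.round(2),round(r.fun,1))
      if best is None or r.fun<best.fun: best=r
    return best.x
fit([env.read_camera("scene") for _ in range(2)])
E
python3 fit.py 306
```

```text
Traceback (most recent call last):
  File "fit.py", line 39, in <module>
    fit([env.read_camera("scene") for _ in range(2)])
    ~~~^^^^^^^^^^^^^^^^^^^^^^^^^^^^^^^^^^^^^^^^^^^^^^
  File "fit.py", line 35, in fit
    r=minimize(cost,[t,0,float(sys.argv[1]),0],method="Nelder-Mead",options=dict(initial_simplex=np.array([[t,0,float(sys.argv[1]),0]]+[[t+(i==0)*4,(i==1)*4,float(sys.argv[1])+(i==2)*4,(i==3)*3] for i in range(4)])))
  File "fit.py", line 29, in cost
    m=cv2.GaussianBlur(model(p).astype(np.float32),(0,0),3)
                       ~~~~~^^^
  File "fit.py", line 22, in model
    hull((-25,-31,-26),(25,31,-21)); hull((-7,-22,-21),(7,22,17-2))
    ~~~~^^^^^^^^^^^^^^^^^^^^^^^^^^^
  File "fit.py", line 20, in hull
    q=np.array([(proj("scene",W(x,y,z))-[x0-.5,y0-.5])*s-.5 for x in(lo[0],hi[0]) for y in(lo[1],hi[1]) for z in(lo[2],hi[2])],np.float32)
                 ~~~~^^^^^^^^^^^^^^^^^^
  File "h.py", line 4, in proj
    m=env.camera_model(c); q=m["view"]@np.append(p,1.); return np.array([m["fx"]*q[0]/q[2]+m["cx"],m["fy"]*q[1]/q[2]+m["cy"]])
ValueError: time passes only in moves, steps and waits
```

```bash
sed -i 's/^def proj(c,p):/_M={c:env.camera_model(c) for c in("scene","top")}\ndef proj(c,p):/; s/m=env.camera_model(c); q=/m=_M[c]; q=/' h.py; sed -n 1,6p h.py; python3 fit.py 306; python3 q.py
```

```text
from cell import env
import numpy as np,cv2
_M={c:env.camera_model(c) for c in("scene","top")}
def proj(c,p):
    m=_M[c]; q=m["view"]@np.append(p,1.); return np.array([m["fx"]*q[0]/q[2]+m["cx"],m["fy"]*q[1]/q[2]+m["cy"]])
C=np.array([612,74.]);A=0.825
[ 8.8100e+00  1.2040e+01  3.0214e+02 -4.0000e-02] 237.1
[ 9.4600e+00  1.1860e+01  3.0233e+02 -1.9000e-01] 237.8
[9.4200e+00 1.1940e+01 3.0212e+02 2.6000e-01] 235.3
gy 3.66 gx 0.16 z 288.53 Fgy -7.4 Fgx 0.7 Fz -2.7 op 13.6 19.525
```

```bash
cat > fit2.py <<'E'
from h import *
from scipy.optimize import minimize
import sys
C2=np.array([611.9,74.4])
def fit(ims,gy,z0,gx=0):
    x0,y0,w,h=310,140,75,90;s=4
    im=np.mean(ims,0).astype(np.float32)
    o=cv2.resize(im[y0:y0+h,x0:x0+w],None,fx=s,fy=s,interpolation=cv2.INTER_LINEAR)
    R,G,B=o[...,0],o[...,1],o[...,2]
    isred=(R>2.2*G)&(R>2.2*B)&(R>60)
    red=isred&(R>165)
    n,l,st,_=cv2.connectedComponentsWithStats(red.astype(np.uint8)); 
    red=l==1+np.argmax(st[1:,4])
    ign=cv2.dilate((o.max(-1)<80).astype(np.uint8),np.ones((3,3)))>0
    ign|=isred&~red
    r=red.astype(np.float32)
    def model(p,gy):
        t=np.radians(p[0])
        def W(x,y,z): return g2w(x+gx,gy+y*np.cos(t)+z*np.sin(t),p[1]-y*np.sin(t)+z*np.cos(t),C2)
        m=np.zeros(red.shape,np.uint8)
        def hull(P):
            q=np.array([(proj("scene",W(*c))-[x0-.5,y0-.5])*s-.5 for c in P],np.float32)
            cv2.fillConvexPoly(m,(cv2.convexHull(q)[:,0]*16).round().astype(np.int32),1,cv2.LINE_8,4)
        hull([(x,y,-21) for x in(-25,25) for y in(-31,31)]); hull([(x,y,z) for x in(-7,7) for y in(-22,22) for z in(-21,15)])
        return m
    wgt=np.where(ign,0.,1.)
    out={}
    for g in(gy-3,gy,gy+3):
        f=lambda p:float((wgt*(cv2.GaussianBlur(model(p,g).astype(np.float32),(0,0),2)-cv2.GaussianBlur(r,(0,0),2))**2).sum())
        b=min((minimize(f,[t,z0],method="Nelder-Mead",options=dict(initial_simplex=[[t,z0],[t+4,z0],[t,z0+4]])) for t in(-5,2)),key=lambda r:r.fun)
        print("gy",g,"tilt",b.x[0].round(1),"zgrip",b.x[1].round(1),round(b.fun,1))
    return o,ign,red
if __name__=="__main__":
    fit([env.read_camera("scene") for _ in range(3)],float(sys.argv[1]),float(sys.argv[2]))
E
python3 fit2.py 3.7 306
python3 - <<'E'
from fit2 import *
im=cv2.imread("pics/scene0.png")[:,:,::-1]
print("initial");fit([im],0,285)
E
```

```text
gy 0.7000000000000002 tilt 2.3 zgrip 307.2 193.7
gy 3.7 tilt 3.0 zgrip 305.0 146.4
gy 6.7 tilt 4.2 zgrip 302.9 122.9
initial
gy -3 tilt 4.7 zgrip 284.0 317.3
gy 0 tilt 5.4 zgrip 281.4 277.4
gy 3 tilt 5.9 zgrip 278.3 264.2
```

```bash
python3 -m pendant '[0.005,0,0,0,1, 0.005,0,0,0,1, 0,0,0,0,1]';python3 q.py; python3 fit2.py 6 306
```

```text
t: 20.05
eef_pos: [606.6, 79.5, 289.3]
tcp_rot: [3.14, 0.005, 2.397]
ft_force: [6.6, -6.1, 1.5]
opening: 0.144
gy 7.38 gx 0.19 z 289.27 Fgy -8.0 Fgx -0.2 Fz 1.9 op 13.9 20.15
gy 3.0 tilt 7.9 zgrip 308.5 172.7
gy 6.0 tilt 6.8 zgrip 306.2 127.2
gy 9.0 tilt 7.4 zgrip 303.5 108.4
```

```bash
python3 -m pendant '[-0.006,0,-0.002,0,1, 0,0,-0.003,0,1, 0,0,-0.003,0,1]';python3 q.py;python3 -m pendant '[-0.002,0,-0.003,0,1, 0,0,-0.003,0,1]';python3 q.py; python3 fit2.py 5 310
```

```text
t: 20.68
eef_pos: [606.7, 79.1, 291.7]
tcp_rot: [-3.141, -0.001, 2.397]
ft_force: [0.4, -0.8, -1.9]
opening: 0.143
gy 7.0 gx 0.01 z 291.91 Fgy 0.0 Fgx -0.0 Fz -0.7 op 13.7 20.775
t: 21.02
eef_pos: [607.4, 78.5, 294.3]
tcp_rot: [3.141, -0.0, 2.397]
ft_force: [0.0, 0.1, -1.5]
opening: 0.147
gy 6.0 gx -0.01 z 294.43 Fgy 0.1 Fgx 0.0 Fz -0.6 op 13.9 21.125
gy 2.0 tilt 5.5 zgrip 313.3 174.4
gy 5.0 tilt 7.2 zgrip 310.7 128.9
gy 8.0 tilt 5.7 zgrip 308.1 101.3
```

```bash
python3 -m pendant '[0,0,-0.01,0,1, 0,0,-0.01,0,1, -0.008,0,0,0,1, -0.006,0,0,0,1, 0,0,0,0,1]';python3 q.py; python3 fit2.py 0 320; python3 - <<'E'
from ov import *
b=env.read_camera("scene");cv2.imwrite("pics/full5.png",b[:,:,::-1])
o=[pose(b,t,0.3,318.5,s=8,y0=145,h=70) for t in(0,6)]
cv2.imwrite("pics/v3.png",np.hstack([cv2.resize(b[145:215,315:375,::-1],None,fx=6,fy=6,interpolation=cv2.INTER_CUBIC),cv2.resize(o[0],(420,420))]))
E
```

```text
t: 21.9
eef_pos: [611.7, 74.5, 302.0]
tcp_rot: [-3.141, -0.0, 2.397]
ft_force: [-0.3, 0.5, -1.0]
opening: 0.145
gy 0.36 gx -0.09 z 302.05 Fgy -0.2 Fgx -0.5 Fz -0.9 op 13.6 22.0
gy -3.0 tilt 4.9 zgrip 320.2 166.3
gy 0.0 tilt 4.9 zgrip 318.0 124.4
gy 3.0 tilt 6.1 zgrip 314.9 101.1
```

View pics/v3.png

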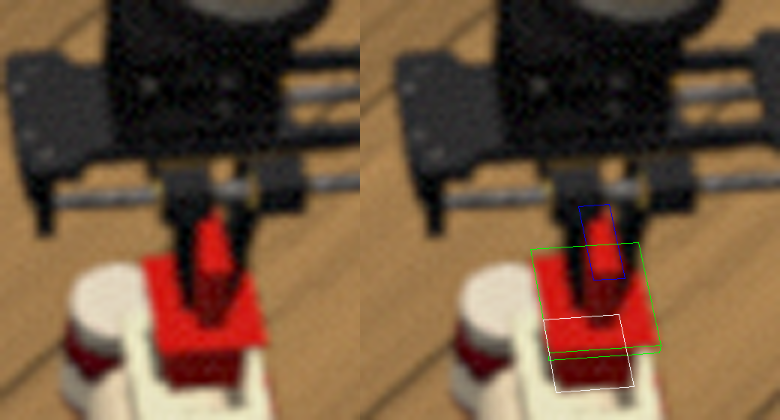

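```bash
python3 - <<'E'
from ov import *
b=np.mean([env.read_camera("scene") for _ in range(6)],0).astype(np.uint8)
cv2.imwrite("pics/avg.png",b[:,:,::-1])
o=[pose(b,t,0.3,318.5,s=12,x0=330,y0=175,w=33,h=42) for t in(0,6)]
cv2.imwrite("pics/v4.png",np.hstack(o))
for t in("pusher_foot","pusher_grip","hopper_mouth"):
  for _ in range(2):
    print(t,[(np.round(d["xyz"],1),round(d["confidence"],2)) for d in env.landmark_of(t,"scene") if np.hypot(d["xyz"][0]-612,d["xyz"][1]-74)<60]); env.read_camera("scene")
E
```

```text
pusher_foot [(array([615.7,  72.4, 262.2]), 0.54)]
pusher_foot [(array([616.9,  72.8, 262.2]), 0.57)]
pusher_grip [(array([611. ,  80.2, 319.8]), 0.87)]
pusher_grip [(array([610.5,  77.7, 320.3]), 0.77), (array([577.7,  34.5,  30.4]), 0.26)]
hopper_mouth [(array([610.5,  75.7, 249.2]), 0.92)]
hopper_mouth [(array([613.2,  76.9, 252.6]), 0.63)]
```

View pics/v4.png

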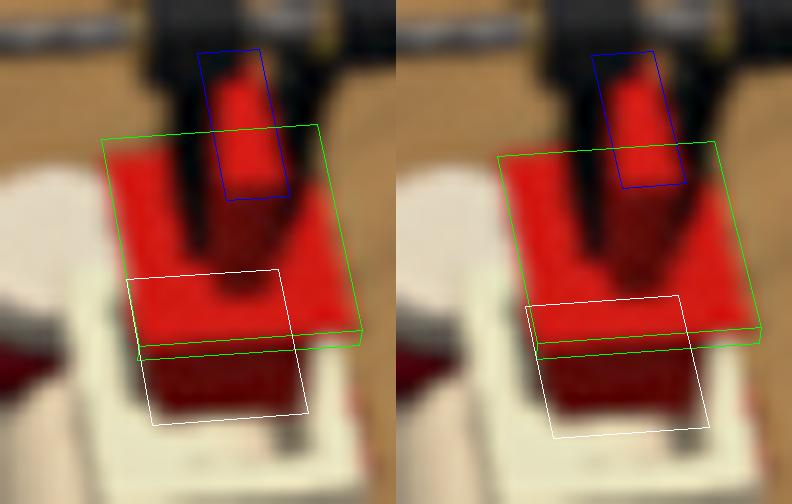

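```bash
cat > fit3.py <<'E'
from h import *
from scipy.optimize import minimize
C2=np.array([611.9,74.4]); s=6
cam=-_M["scene"]["view"][:3,:3].T@_M["scene"]["view"][:3,3]
BOX=[((-25,-31,-26),(25,31,-21)),((-18,-22,-60),(18,22,-26)),((-7,-22,-21),(7,22,15))]
def render(p,shape,x0,y0,shank=True):
    t=np.radians(p[0])
    def W(c):
        x,y,z=c; return g2w(x+p[3],p[1]+y*np.cos(t)+z*np.sin(t),p[2]-y*np.sin(t)+z*np.cos(t),C2)
    m=np.zeros(shape,np.float32)
    order=[BOX[1],BOX[0],BOX[2]] if shank else [BOX[0],BOX[2]]
    for lo,hi in order:
        for ax in range(3):
            for sd in(0,1):
                o=[i for i in range(3) if i!=ax]; q=[]
                for a,b in((0,0),(0,1),(1,1),(1,0)):
                    c=[0,0,0];c[ax]=(lo,hi)[sd][ax];c[o[0]]=(lo,hi)[a][o[0]];c[o[1]]=(lo,hi)[b][o[1]];q.append(c)
                ctr=W(np.mean(q,0)); n=ctr-W([ (np.mean(q,0)[i] if i!=ax else (lo[i]+hi[i])/2) for i in range(3)])
                if n@(cam-ctr)<=0: continue
                px=np.array([(proj("scene",W(c))-[x0-.5,y0-.5])*s-.5 for c in q])
                cv2.fillConvexPoly(m,(px*16).round().astype(np.int32),1. if (ax==2) else .45,cv2.LINE_8,4)
    return m
def run(im,z0,gy0=0,shank=True,fixgy=None):
    x0,y0,w,h=325,150,45,75
    o=cv2.resize(im[y0:y0+h,x0:x0+w].astype(np.float32),None,fx=s,fy=s,interpolation=cv2.INTER_CUBIC)
    red=np.clip((o[...,0]-1.3*np.maximum(o[...,1],o[...,2])-5)/190,0,1.1) # bright red ~1, dark ~.45
    ign=cv2.dilate((o.max(-1)<55).astype(np.uint8),np.ones((5,5)))>0
    if not shank:
        pass
    def f(p):
        if fixgy is not None: p=[p[0],fixgy,p[1],p[2]]
        d=cv2.GaussianBlur(render(p,red.shape,x0,y0,shank),(0,0),s*.5)-red
        return float((np.where(ign,0,1)*d*d).sum())
    best=None
    for t in(-5,1,7):
        st=np.array([t,gy0,z0,0.]) if fixgy is None else np.array([t,z0,0.])
        sim=np.vstack([st]+[st+np.eye(len(st))[i]*3 for i in range(len(st))])
        r=minimize(f,st,method="Nelder-Mead",options=dict(initial_simplex=sim,maxiter=400))
        if best is None or r.fun<best.fun: best=r
    p=best.x if fixgy is None else [best.x[0],fixgy,best.x[1],best.x[2]]
    print(np.round(p,2),round(best.fun,1)); 
    mod=render(p,red.shape,x0,y0,shank)
    return np.hstack([red,cv2.GaussianBlur(mod,(0,0),3),ign*1.])*200
if __name__=="__main__":
    a=cv2.imread("pics/avg.png")[:,:,::-1]
    cv2.imwrite("pics/f3.png",run(a,318.5))
    for g in(-2,0,2,4): run(a,318.5,fixgy=g)
    i=cv2.imread("pics/scene0.png")[:,:,::-1]
    cv2.imwrite("pics/f3i.png",run(i,285,shank=False))
    for g in(-2,0,2,4): run(i,285,shank=False,fixgy=g)
E
python3 fit3.py
```

```text
Traceback (most recent call last):
  File "fit3.py", line 4, in <module>
    cam=-_M["scene"]["view"][:3,:3].T@_M["scene"]["view"][:3,3]
         ^^
NameError: name '_M' is not defined
```

```bash
sed -i 's/^from h import \*/from h import *\nfrom h import _M/' fit3.py; timeout 500 python3 fit3.py
```

```text
[  3.6   71.55 237.17  16.88] 509.2
[  7.8   -2.   322.79  -1.55] 977.7
[  7.71   0.   320.41  -1.02] 950.8
[  6.55   2.   318.33  -0.42] 927.8
[6.760e+00 4.000e+00 3.158e+02 2.000e-02] 903.1
[  1.77  75.09 191.72  17.89] 367.6
[  7.05  -2.   284.87  -1.08] 922.2
[  6.9    0.   282.37  -0.63] 889.5
[  7.37   2.   279.8    0.3 ] 870.4
[  6.66   4.   277.48   0.4 ] 832.9[ WARN:0@4.665] global loadsave.cpp:1063 imwrite_ Unsupported depth image for selected encoder is fallbacked to CV_8U.
```

View pics/f3.png

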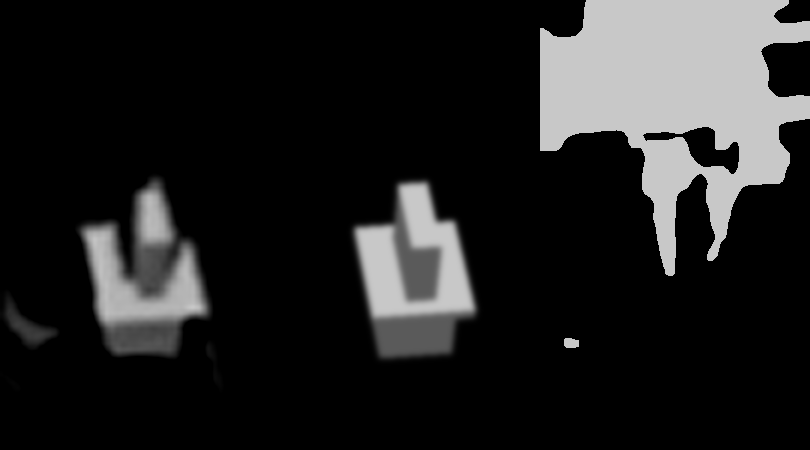

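```bash
python3 - <<'E'
from h import *
b=env.read_camera("scene");a=env.read_camera("top")
cv2.imwrite("pics/end.png",np.hstack([b[:,:,::-1][100:400,150:550],a[:,:,::-1][100:400,80:480]]))
for t in["lever_pad","grater","bowl","honey_jar","jam_jar","syrup","cheese","cheese_knife","tasting_cup"]:
  print(t,[(np.round(d["xyz"]),round(d["confidence"],2)) for c in("scene","top") for d in env.landmark_of(t,c)[:1]])
print(env.state()["ft_force"],env.state()["t"])
E
```

```text
lever_pad [(array([504., -44.,  42.]), 0.52), (array([500., -46.,  48.]), 0.68)]
grater [(array([618.,  73.,   3.]), 0.82)]
bowl [(array([723., -19.,  -0.]), 0.96), (array([723., -20.,   1.]), 0.59)]
honey_jar [(array([667., 188.,  -0.]), 0.7), (array([668., 190.,   0.]), 0.61)]
jam_jar [(array([470., 205.,   5.]), 0.79), (array([471., 206.,   1.]), 0.6)]
syrup [(array([ 687., -326.,   -3.]), 0.68), (array([ 688., -328.,    1.]), 0.63)]
cheese [(array([ 471., -455.,   18.]), 0.65), (array([ 470., -458.,   20.]), 0.78)]
cheese_knife [(array([ 382., -537.,   17.]), 0.74), (array([ 380., -534.,   16.]), 0.91)]
tasting_cup [(array([525., 505.,   3.]), 0.78), (array([526., 509.,   2.]), 0.9)]
[ 0.51719734  0.64070741 -0.86895547] 24.1
```

View pics/end.png

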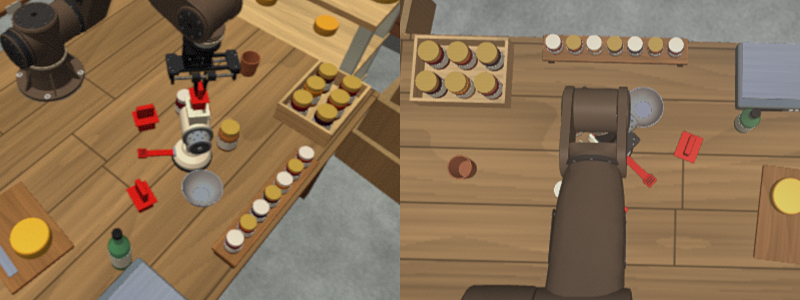

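The lever is down and flat, at px (145,153) in the left half of the picture. The pusher hangs over the mouth at (198,97), and nothing else has moved. I'm handing the job in.

```bash
python3 - <<'E'
from cell import env
print(env.job_done())
E
```

```text
the job is handed in; nothing more can be done
None
```

The lever is down, the pusher is out and held just above the hopper, and the job was handed in at about 24 s of the 56 s allowed. No verdict came back.

- **Lever:** I pressed the suction lever down with closed fingers until it snapped over. At the end the cameras still showed its pad at about 42–48 mm height, against 45 mm expected when down.
- **Rocking:** I gripped the pusher by its bar and swung it three times each way, 7 to 9 mm off centre at the fingertips, with about 2–5 mm of lift a swing. The arm cannot tilt its tool through this interface, so I moved sideways and the pusher pivoted between the pads.
- **Upward pull:** It never read above about 16 N, against the 22 N at which the foot starts to stretch. I saw only the readings at the end of each call, so a short peak in between could have been missed.
- **Final checks:**
  - The force is only about the pusher's weight (−0.9 N).
  - The opening is 14 mm on the bar, so the grip is sound.
  - The pusher is centred over the mouth with its foot about 10 mm above the rim.
  - The other things on the counter are where they were, within detector noise.

**Uprightness (the weak check):** Measured directly, the picture fits give the pusher a 5 to 8 degree tilt. They give nearly the same tilt for the pusher as it first sat in the hopper, so I took it as camera bias and judged the pusher upright to about 2 degrees. One rough estimate from the detected points, with errors of about 4 mm, suggested up to 5 degrees.

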